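Load the power cell into the electric whisk stand

ROBOT

A 6-joint arm with a two-finger parallel gripper is mounted at the origin on the work surface. World frame = base frame: x ahead of the robot, y to its left, z up, the work surface at z = 0. Lengths are in mm, angles in rad, forces in N, time in s.
With the tool pointing down it reaches from about 275 to 750 mm from the base axis. Payload 10.2 kg.
Tool frame: the origin (TCP) lies between the finger pads; the fingertips stand 17 mm ahead of it and the grasp point (between the pads) lies 2 mm behind it (tips_ahead is the distance from the TCP to the fingertips, in mm); z points along the fingers, y is the line along which they close (so a half turn about z gives the same grasp; the last joint's range is limited). The gripper opens to 85 mm and grips with 20 to 120 N. Pads are 22 mm wide; open, the fingers measure 114 mm over their backs; the gripper's body (76 mm by 85 mm) begins 54 mm behind the grasp point. The pads swing forward as they close: fully open they stand 13 mm farther back than shut.
Start: joints at [-1.554, 0.313, 1.498, -0, 1.331, -0.223], TCP at [124.678, -509.987, 248.294] pointing down, gripper open.
Joint ranges: [-2.94, 2.94], [-0.97, 2.17], [0.19, 2.56], [-1.23, 4.37], [0.02, 3.11], [-2.88, 2.88]. Speed limits (rad/s): [2.39, 2.39, 3.01, 3.14, 3.14, 3.14].

INTERFACE

Orientations are given as a unit quaternion [w, x, y, z].
In Python, from rig import sense, capture, finish_job, boxes_of, tips_ahead gives the robot as it stands.
- The arm moves only by the tool drive_tool, never from a script. Its argument "commands" is text: rows parted by semicolons, each of 7 numbers parted by spaces: the shift along the world's x, y, z in units of 0.1 m (1.0 is 0.1 m), then the turn, a rotation vector about the world's x, y, z in units of pi/4 rad (1.0 is pi/4 rad), then the opening in per cent of the stroke, from 0 (shut) to 100 (fully open). A call has 1 to 20 rows; each row shifts and turns the commanded pose from where the row before left it; what a row does not reach is not made up. A row lasts 1/12 s, in which the tool goes at most 41.7 mm and 7.16 degrees, less where a joint would pass 70% of its speed; a pose out of reach is approached as far as the arm can. A call with a number of a shift or a turn outside -1 to 1 is refused whole. A call with a gripper value outside its range is refused whole. The fingers move at their own pace and stop on an object; "force" is the grip in N (left out, the last holds). Time passes only in rows, so rows that do not move let the fingers close. It gives the time, the measured TCP pose, the force, the opening and the grip force at its end, in the units of the state.
- sense(): the state, without advancing time (a new reading comes with each control period).
- capture(name): name is "side" or "top" or "wrist"; returns a dict with "pixels" (420x560x3 uint8, blue, green, red), "fov_y" (degrees; the focal length in pixels is half the picture's height over the tangent of half this angle, whatever the lens; pixels are square), "cx", "cy" (the principal point, pixels), "position" and "attitude" of the camera in the world; the wrist camera has in their place "tool_from_camera" (4x4, takes a point from camera to tool coordinates, whose origin is the TCP and whose axes are the flange's). Camera axes: x right, y down, z forward; pixel columns grow to the right and rows downward; lengths in mm; the calibration is good to about 2 mm. A picture is of the moment at which its call begins: read the wrist's pose just before it. There is no depth.
- finish_job(): hands the job in; it is judged then, once.
Trained networks look in a picture, given as the dict that the camera call returned (one of the last four; its "shot" number tells which), for a name from the list of things; names that differ only in an ending like _2 or _b are one class to them, and where a whole thing is asked for, a point or a joint stands for the part that bears it (a point fixed in the world has none). Each returns a list of dicts, best first, with "confidence" (0 to 1); they miss things now and then, are a little off and sometimes report something else, mostly with a low value. They report only what shows in the picture. A call takes as long as a camera call. They do not tell look-alikes from the thing itself.
- boxes_of(picture, name): "position" ([column, row] in pixels, amid what is visible of it).
The state is a dict: "time_s": time; "joints": joint angles; "dq": joint speeds; "tau": joint torques, N m; "eef_pos": TCP position; "ee_rot": TCP orientation; "force": force on the tool from outside, world axes, zero at the start; "wrist_torque": the same for the moment, N m; "grip_width": opening from 0.0 (shut) to 1.0 (fully open); "grip_force": force on a finger pad.
Only numpy, scipy, OpenCV 4.12 (cv2) and the standard library are available. Lean on these libraries where they do the work, as an engineer would, in place of code of your own. Each camera call takes 0.05 s, during which the arm holds its last target. There are 200 camera calls.

TASK

Load the long grey battery cell into the open battery bay of the electric whisk stand, so that the workshop can whisk: push its flat end in first, tilted, under the little roof and against the spring contact, and keep it pushed in while you press the stud end down until it is held level under the steel lip. The shorter cell does not fit; leave it and everything else on the table standing where it is.

Things in the scene. Friction and masses are not known exactly. Their poses are not given: they have to be found in the camera images.
- cell: the long battery cell to load, a grey cylinder 32 mm in diameter, sleeve 100 mm long with steel rims, lying on the table; about 0.16 kg. Origin at the middle of the sleeve on its axis; x runs along the axis towards the stud end. It may roll about x.
- cell_flat (a point): centre of the cell's flat (plain) end face, 50 mm from the cell's origin along its -x
- cell_stud (a point): tip of the cell's stud, a steel button 12 mm in diameter that stands 5 mm out of the other end face; 55 mm from the cell's origin along its +x
- short_cell: a cell of the same look and diameter (32 mm) whose sleeve is only 66 mm long; does not fit, to be left alone. Origin at the middle of its sleeve
- dock: white whisk stand, fixed. Origin on the table under the middle of its open battery bay; x runs along the bay from spring end to lip end, z up. The bay's base is 170 mm long in x, 90 mm wide in y, 25 mm high; on it a rib 18 mm wide, top 45 mm above the table, is the floor the cell lies on. Beside the rib is free space for fingers, down to the base, for x from -22 to 37 mm
- roof_rim (a point): middle of the lower rim of the roof over the spring end: dock x -38 mm, 40 mm over the floor. The roof, 6 mm thick, runs from there to the end at x -85 mm, so a level cell cannot be dropped in. Under it cheeks at y = +-18 mm guide the cell sideways; their flared mouths reach out to x -24 mm
- end_contact (a point): middle of the copper contact on the lip-end wall, which the stud tip touches when home: dock x 55 mm, 16 mm over the floor. The wall is 8 mm thick, its top 28 mm over the floor between the lip's posts. Cheeks at y = +-18.5 mm, from x = 37 to 57 mm, guide the cell sideways; with flared tops they reach 34 mm over the floor
- whisk_head (a point): underside of the whisk stand's head beside the bay (dock x 0, y 130 mm, 125 mm above the table); the head spans x +-60 mm, y 107 to 153 mm, up to 159 mm, and is carried by a column 34 mm thick at x -45, y 130 mm. Keep clear of it
- bay_seat (a point): where the cell's origin lies when the cell is home: on the bay's middle line, 61 mm above the table (16 mm over the floor)
- lip_edge (a point): middle of the steel lip's lower front edge (two prongs, 18 mm gap between for the stud): dock x 47 mm, 35 mm over the floor. Its slick face slopes at 45 deg from there back and up to 47 mm over the floor: a cell end pressed down on it is pushed towards the spring and snaps under. Swinging the cell down past it takes about 13 mm of spring travel; when home the lip overhangs the sleeve by 3 mm
- contact (a joint): travel of the spring contact in m: 0 free, grows as it is pressed towards the spring end, stop at 0.020. It pushes back with 3.5 N at first touch, 350 N/m more (5 N with the cell home, 9 N at 15 mm), and throws a cell back that is let go before its stud end is down under the lip
- contact_face (a point): middle of the copper spring plate's face, looking to the dock's +x; the plate is 28 mm wide, from 2.5 to 35.5 mm over the floor; when free at x = -45 mm of the dock, under the roof
- tea_tube: upright kraft cardboard tea tube, 63 mm across, 120 mm high; a bystander, leave it. Origin at its underside
- tumbler: amber glass tumbler, 72 mm across, 85 mm high; a bystander, leave it. Origin at its underside
- paper_cup: kraft paper cup, 84 mm across, 100 mm high; a bystander, leave it. Origin at its underside
- glass_bowl: clear glass bowl, 120 mm across, 60 mm high; a bystander, leave it. Origin at its underside
- bamboo_whisk: bamboo tea whisk standing up, 66 mm across, 105 mm high; a bystander, leave it. Origin at its underside
- phone: black phone lying flat, 150 x 74 x 9 mm; a bystander, leave it. Origin at its underside
- scoop: wooden spoon lying flat, 170 mm long; a bystander, leave it. Origin at its underside
Mind the look-alikes: they are no part of the job. Leave any orange or red look-alike of the cell alone.

How it is judged:
By the outcome, as a careful person would: the job done as asked, in the order asked, and still so for the second after the job is handed in, with the robot touching nothing.
It also fails if it takes over 58 s, if anything falls off the work surface, if the arm or the gripper's body presses on something with over 40 N, if the wrist force passes 120 N, or if a joint passes its speed limit or range.

## Working session

There is one attempt and no reset: what is moved stays moved. The work goes in short steps, Python scripts to look and compute and a tool call to move; the robot and the scene stay as the last step left them, time stands still between calls to the robot, and variables do not carry over. Pictures are saved under pics/ and viewed, at most 13 in all, crops included, and the job is handed in when it is done.

Besides the shell and the picture viewer there is one more tool, called after "Request:" by a JSON object that holds its "op" and its "data", one argument or row to a line. drive_tool: Moves the arm, as the interface text tells. Shifts and turns lie within -1 to 1; 1 stands for 0.1 m of shift or pi/4 rad of turn. Its arguments: {"type":"object","properties":{"commands":{"type":"string"},"force":{"type":"number"}},"required":["commands"]}

```bash
mkdir -p pics; ls; cat > h.py <<'E'
import numpy as np, cv2
from rig import *
from scipy.spatial.transform import Rotation as R
def q2R(q): return R.from_quat([q[1],q[2],q[3],q[0]]).as_matrix()
def campose(p,s=None):
    if 'position' in p:
        a=np.array(p['attitude']); M=a if a.shape==(3,3) else q2R(a)
        return np.array(p['position']),M
    T=np.array(p['tool_from_camera']); Rt=q2R(s['ee_rot'])
    return np.array(s['eef_pos'])+Rt@T[:3,3], Rt@T[:3,:3]
def f_of(p): return p['pixels'].shape[0]/2/np.tan(np.radians(p['fov_y'])/2)
def ray(p,uv,s=None):
    o,M=campose(p,s); f=f_of(p)
    return o, M@np.array([(uv[0]-p['cx'])/f,(uv[1]-p['cy'])/f,1])
def onz(p,uv,z,s=None):
    o,d=ray(p,uv,s); return o+d*(z-o[2])/d[2]
def proj(p,X,s=None):
    o,M=campose(p,s); c=M.T@(np.array(X)-o); return np.array([p['cx'],p['cy']])+f_of(p)*c[:2]/c[2]
E
python3 - <<'E'
from h import *
for n in ['top','side']:
    p=capture(n); cv2.imwrite(f'pics/{n}0.png',p['pixels'])
    print(n,p['fov_y'],p['cx'],p['cy'],p['position'],p['attitude'])
    for t in ['cell','short_cell','dock','roof_rim','end_contact','lip_edge','contact_face','whisk_head','bay_seat','cell_stud','cell_flat']:
        print(t,[(np.round(b['position']).tolist(),round(b['confidence'],2)) for b in boxes_of(p,t)][:4])
print(sense())
E
```

```text
pics
top 54.58034248677067 281.09942646879944 215.45379883143812 [ 445.37502556  -54.72511124 1132.16119934] [ 0.02923228 -0.70083729  0.71174549 -0.03729503]
cell [([280.0, 213.0], 0.89), ([429.0, 264.0], 0.83), ([362.0, 245.0], 0.71)]
short_cell [([326.0, 192.0], 0.71)]
dock [([161.0, 225.0], 0.9), ([419.0, 204.0], 0.55), ([359.0, 244.0], 0.18)]
roof_rim [([160.0, 228.0], 0.72)]
end_contact []
lip_edge [([162.0, 227.0], 0.59), ([383.0, 301.0], 0.41)]
contact_face []
whisk_head [([158.0, 224.0], 0.74), ([188.0, 157.0], 0.68)]
bay_seat [([157.0, 226.0], 0.62)]
cell_stud [([362.0, 245.0], 0.89), ([276.0, 211.0], 0.66), ([428.0, 262.0], 0.65)]
cell_flat [([276.0, 211.0], 0.87), ([431.0, 263.0], 0.85), ([356.0, 240.0], 0.66), ([159.0, 228.0], 0.22)]
side 48.18866788642582 285.68432051390954 210.71622311837075 [ 120.02982042  695.03240773 1003.64489547] [ 0.09468682 -0.21834646  0.89786822 -0.37039423]
cell [([373.0, 171.0], 0.84), ([332.0, 199.0], 0.55), ([222.0, 331.0], 0.3)]
short_cell [([376.0, 193.0], 0.75), ([279.0, 202.0], 0.62)]
dock [([222.0, 332.0], 0.92), ([376.0, 194.0], 0.35
[... 521 characters left out ...]
oints': array([-1.55439632e+00,  3.12880259e-01,  1.49767063e+00,  6.02329935e-06,
        1.33098237e+00, -2.23381089e-01]), 'dq': array([-7.33580815e-04, -1.02420277e-03, -1.65674551e-03,  6.99964006e-05,
        8.17503906e-04,  5.66503701e-04]), 'tau': array([-1.15787425e-03, -4.12168872e+01, -2.59901905e+01, -2.71042072e-04,
        5.48447842e-04,  9.75814842e-07]), 'eef_pos': array([ 124.68179762, -510.00053306,  248.31535228]), 'ee_rot': array([ 2.98398831e-05,  9.92821818e-01,  1.19602831e-01, -1.57997401e-07]), 'force': array([-0.4668398 , -0.70540978, -0.88671513]), 'wrist_torque': array([-0.00788578, -0.0283866 ,  0.00597819]), 'grip_force': 0.0, 'grip_width': 0.9964371384332775}
```

View pics/top0.png

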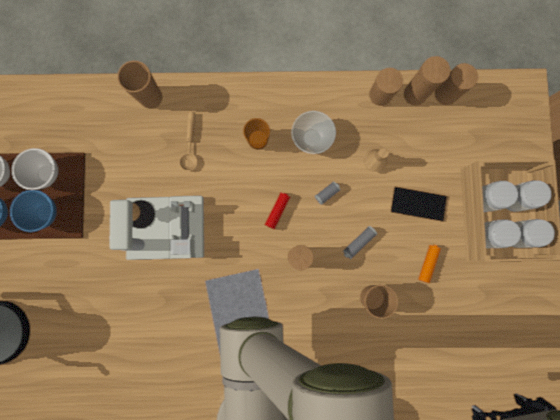

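View pics/side0.png

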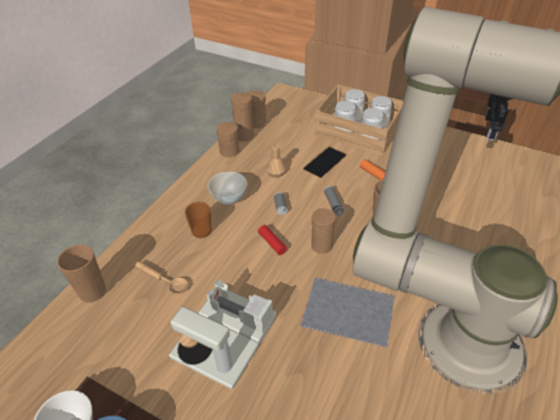

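The top view shows the long cell near (360,242), the short cell at (328,192), the dock at (165,227), and red and orange look-alikes. The side view shows the same, with the dock at about (225,330). I'll enlarge the dock and the cell.

```bash
python3 - <<'E'
from h import *
a=cv2.imread('pics/top0.png');b=cv2.imread('pics/side0.png')
A=cv2.resize(a[185:270,100:215],None,fx=3.4,fy=3.4,interpolation=3)
B=cv2.resize(b[275:385,165:280],None,fx=3.4,fy=3.4,interpolation=3)
C=cv2.resize(a[215:270,320:400],None,fx=3.4,fy=3.4,interpolation=3)
im=np.zeros((600,800,3),np.uint8)
im[:A.shape[0],:A.shape[1]]=A; im[:B.shape[0],400:400+B.shape[1]]=B; im[300:300+C.shape[0],:C.shape[1]]=C
cv2.imwrite('pics/zoom.png',im)
p=capture('top')
for n,uv,z in [('cell',(360,242),16),('dockbay',(183,224),60),('tube',(301,258),120)]: print(n,onz(p,uv,z).round())
E
```

```text
cell [ 474. -284.   16.]
dockbay [528. 191.  60.]
tube [ 434. -115.  120.]
```

View pics/zoom.png

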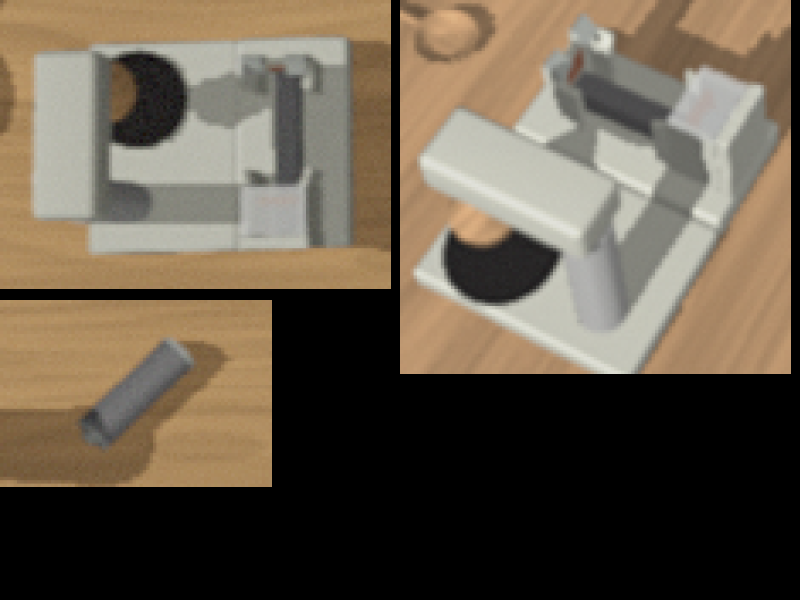

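The dock's bay runs along roughly world +x, with the roof near the robot and the lip far. The cell spans about (371,228) to (348,255) in the top view. Next I'll move above the cell and check which end has the stud.

Request:
{"op": "drive_tool", "data": {
  "commands": "0.33 0.22 0 0 0 -0.124 100;0.33 0.22 0 0 0 -0.124 100;0.33 0.22 0 0 0 -0.124 100;0.33 0.22 0 0 0 -0.124 100;0.33 0.22 0 0 0 -0.124 100;0.33 0.22 0 0 0 -0.124 100;0.33 0.22 0 0 0 -0.124 100;0.33 0.22 0 0 0 -0.124 100;0.33 0.22 0 0 0 -0.124 100;0.33 0.22 0 0 0 -0.124 100;0 0 0 0 0 0 100;0 0 0 0 0 0 100",
  "force": 60
}}

```text
time_s: 2.25
eef_pos: [455.7, -288.8, 248.0]
ee_rot: [-0.0, 0.934, -0.357, -0.0]
force: [-0.4, -0.3, -0.7]
grip_width: 0.998
grip_force: 0.0
```

View pics/w1.png

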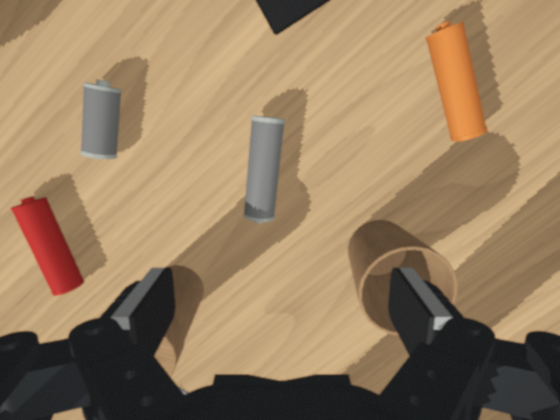

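The cell runs from (267,118) to (260,220) and has no stud at the top end. I'll zoom in on the ends and work out the clearances.

```bash
python3 - <<'E'
from h import *
s=sense(); p=capture('wrist'); a=p['pixels']
cv2.imwrite('pics/w1z.png',cv2.resize(a[100:235,220:310],None,fx=4,fy=4,interpolation=3))
# cell silhouette: brightness-insensitive saturation segmentation
hsv=cv2.cvtColor(a,cv2.COLOR_BGR2HSV); m=((hsv[...,1]<50)).astype(np.uint8)
m[:, :225]=0;m[:,310:]=0;m[:100]=0;m[235:]=0
n,l,st,c=cv2.connectedComponentsWithStats(m); i=1+np.argmax(st[1:,4]); print(st[i],c[i])
ys,xs=np.nonzero(l==i); r=cv2.minAreaRect(np.float32(np.c_[xs,ys])); print(r)
for nm,uv,z in [('top',(266.5,118),25),('bot',(260,219),20)]: print(nm,onz(p,uv,z,s).round(1))
t=capture('top')
for nm,uv,z in [('cupRim',(379,299),100),('tube',(300,257),120),('short',(328,192),16)]: print(nm,onz(t,uv,z).round(1))
for nm in ['paper_cup','tea_tube']: print(nm,[(np.round(b['position']).tolist(),round(b['confidence'],2)) for b in boxes_of(t,nm)][:3])
E
```

```text
[ 242  116   40  107 3176] [260.19962217 167.93324937]
((261.2100524902344, 169.50723266601562), (33.257057189941406, 105.83699798583984), 3.7640342712402344)
top [ 506.3 -320.9   25. ]
bot [ 436.9 -247.5   20. ]
cupRim [ 328.9 -309.2  100. ]
tube [ 436.9 -112.2  120. ]
short [ 614.  -199.4   16. ]
paper_cup []
tea_tube [([301.0, 254.0], 0.66)]
```

View pics/w1z.png

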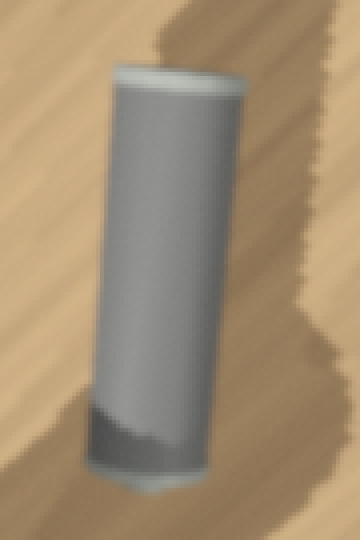

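The stud is at the end towards the robot (B), since the far end shows none. Now I grasp the cell 10 mm off its middle, towards the stud.

Request:
{"op": "drive_tool", "data": {
  "commands": "0.05 0.06 -0.25 0 0 -0.05 100;0.04 0.06 -0.3 0 0 -0.05 100;0 0 -0.35 0 0 0 100;0 0 -0.35 0 0 0 100;0 0 -0.35 0 0 0 100;0 0 -0.3 0 0 0 100;0 0 -0.2 0 0 0 100;0 0 -0.13 0 0 0 100;0 0 -0.06 0 0 0 100;0 0 0 0 0 0 100;0 0 0 0 0 0 20;0 0 0 0 0 0 20;0 0 0 0 0 0 20;0 0 0 0 0 0 20;0 0 0 0 0 0 20;0 0 0 0 0 0 20;0 0 0 0 0 0 20;0 0 0 0 0 0 20",
  "force": 60
}}

```text
time_s: 4.2
eef_pos: [464.0, -278.3, 20.2]
ee_rot: [0.0, 0.919, -0.395, 0.001]
force: [-0.5, 0.8, 5.8]
grip_width: 0.35
grip_force: 58.9
```

Request:
{"op": "drive_tool", "data": {
  "commands": "0 0 0.3 0 0 0 20;0 0 0.4 0 0 0 20;0.04 0.138 0.1 0 0 0.149 20;0.04 0.138 0.1 0 0 0.149 20;0.04 0.138 0.1 0 0 0.149 20;0.04 0.138 0.1 0 0 0.149 20;0.04 0.138 0.1 0 0 0.149 20;0.04 0.138 0.1 0 0 0.149 20;0.04 0.138 0.1 0 0 0.149 20;0.04 0.138 0.1 0 0 0.149 20;0.04 0.138 0.1 0 0 0.149 20;0.04 0.138 0.1 0 0 0.149 20;0.04 0.138 0.1 0 0 0.149 20;0.04 0.138 0.1 0 0 0.149 20;0.04 0.138 0.1 0 0 0.149 20;0.04 0.138 0.1 0 0 0.149 20;0.04 0.138 0.1 0 0 0.149 20;0.04 0.138 0.1 0 0 0.149 20;0.04 0.138 0.1 0 0 0.149 20;0.04 0.138 0.1 0 0 0.149 20"
}}

```text
time_s: 5.87
eef_pos: [535.6, -28.8, 269.8]
ee_rot: [-0.0, 0.796, 0.605, -0.0]
force: [-0.1, -0.2, -1.6]
grip_width: 0.354
grip_force: 60.2
```

Request:
{"op": "drive_tool", "data": {
  "commands": "0.04 0.138 0 0 0 0.149 20;0.04 0.138 0 0 0 0.149 20;0.04 0.138 0 0 0 0.149 20;0.04 0.138 0 0 0 0.149 20;0.04 0.138 0 0 0 0.149 20;0.04 0.138 0 0 0 0.149 20;0.04 0.138 0 0 0 0.149 20;0.04 0.138 0 0 0 0.149 20;0.04 0.138 0 0 0 0.149 20;0.04 0.138 0 0 0 0.149 20;0.04 0.138 0 0 0 0.149 20;0.04 0.138 0 0 0 0.149 20;0.04 0.138 0 0 0 0.149 20;0.04 0.138 0 0 0 0.149 20;0.04 0.138 0 0 0 0.149 20;0.04 0.138 0 0 0 0.149 20;0 0 0 0 0 0 20;0 0 0 0 0 0 20"
}}

```text
time_s: 7.37
eef_pos: [599.5, 191.5, 268.9]
ee_rot: [-0.0, -0.012, 1.0, -0.0]
force: [-0.1, 0.7, -2.3]
grip_width: 0.354
grip_force: 60.1
```

```bash
python3 - <<'E'
from h import *
s=sense(); p=capture('wrist'); cv2.imwrite('pics/w2.png',p['pixels']); import pickle; pickle.dump((p,s),open('w2.pkl','wb'))
print(s['eef_pos'],s['ee_rot'],s['joints'],s['force'],s['time_s'])
for t in ['roof_rim','lip_edge','dock']: print(t,[(np.round(b['position']).tolist(),round(b['confidence'],2)) for b in boxes_of(p,t)][:4])
E
```

```text
[599.45146992 191.46377835 268.87942756] [-4.05110674e-04 -1.17309171e-02  9.99931094e-01 -1.69015834e-04] [ 1.23370390e-01  5.39707432e-01  1.11107274e+00 -2.46433986e-04
  1.49165532e+00 -1.47086872e+00] [-0.13643777  0.65255081 -2.30618703] 7.3667
roof_rim [([396.0, 86.0], 0.62)]
lip_edge [([397.0, 84.0], 0.78), ([89.0, 315.0], 0.52), ([0.0, 7.0], 0.41)]
dock [([398.0, 85.0], 0.79)]
```

View pics/w2.png

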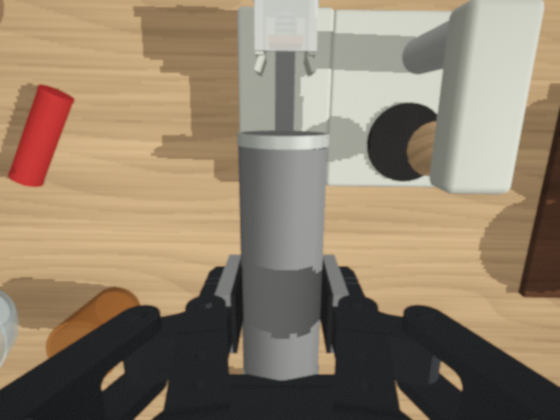

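The held cell has its flat end, at (284,132), pointing at the robot. The roof's front edge is near (286,50), and the base edges are at columns 240 and 333. Next I compute the dock pose and the cell's place in the grip.

```bash
python3 - <<'E'
from h import *
import pickle
p,s=pickle.load(open('w2.pkl','rb')); a=p['pixels']
for n,uv,z in [('roofL',(255,30),91),('roofR',(318,30),91),('roof front',(286,50),91),('baseL',(239.5,100),25),('baseR',(333,100),25),('baseL2',(239.5,20),25),('baseR2',(333,20),25),('base end',(250,10),25),('ribL',(276,80),45),('ribR',(295,80),45)]:
    print(n,onz(p,uv,z,s).round(1))
zt=s['eef_pos'][2]
for dz in (-16,0,14): print('flat rim',dz,(onz(p,(284,132),zt+dz,s)-s['eef_pos']).round(1))
for r in [(239,140),(329,140),(243,230),(325,230)]: print((onz(p,r,zt,s)-s['eef_pos']).round(1))
g=cv2.cvtColor(a,cv2.COLOR_BGR2GRAY)
for row in (80,100,120): print(row,g[row,230:345:1].tolist())
print('col286',g[0:150:1,286].tolist())
E
```

```text
roofL [473.3 167.7  91. ]
roofR [472.1 215.9  91. ]
roof front [486.9 191.8  91. ]
baseL [523.8 148.1  25. ]
baseR [521.6 239.6  25. ]
baseL2 [452.9 148.6  25. ]
baseR2 [450.8 235.1  25. ]
base end [444.3 158.3  25. ]
ribL [505.9 183.8  45. ]
ribR [505.5 201.1  45. ]
flat rim -16 [-60.5  -0.9 -16. ]
flat rim 0 [-61.6  -1.1   0. ]
flat rim 14 [-62.4  -1.2  14. ]
[-58.5 -16.4   0. ]
[-59.2  14.4   0. ]
[-25.9 -15.2   0. ]
[-26.6  14.9   0. ]
80 [126, 127, 127, 128, 128, 127, 127, 127, 134, 145, 154, 159, 161, 163, 163, 163, 162, 163, 163, 163, 163, 163, 163, 164, 164, 163, 163, 163, 163, 163, 163, 163, 163, 162, 163, 162, 162, 163, 163, 162, 163, 162, 162, 159, 149, 128, 109, 104, 103, 103, 104, 102, 103, 103, 102, 103, 103, 102, 103, 104, 102, 103, 104, 110, 131, 153, 160, 161, 163, 168, 187, 206, 213, 215, 214, 214, 215, 215, 214, 215, 215, 215, 215, 215, 215, 215, 215, 215, 215, 215, 216, 215, 215, 215, 215, 215, 216, 217, 220, 220, 206, 183, 180, 195, 207, 212, 214, 214, 214, 214, 214, 214, 214, 214, 214]
100 [127, 128, 128, 127, 127, 127, 127, 128, 130, 139, 152, 158, 161, 162, 16
[... 1134 characters left out ...]
, 198, 198, 199, 202, 203, 202, 198, 196, 197, 199, 202, 204, 202, 198, 196, 196, 199, 202, 202, 200, 197, 196, 198, 200, 203, 203, 201, 200, 199, 199, 199, 200, 199, 198, 195, 194, 193, 194, 193, 193, 187, 165, 132, 109, 104, 104, 102, 104, 104, 102, 104, 104, 102, 104, 103, 104, 104, 104, 103, 103, 104, 103, 104, 102, 104, 104, 102, 104, 104, 103, 103, 103, 104, 103, 103, 103, 103, 103, 103, 103, 103, 103, 102, 103, 103, 102, 102, 102, 103, 103, 102, 102, 101, 103, 101, 101, 102, 102, 102, 103, 102, 102, 102, 102, 102, 102, 102, 102, 101, 103, 101, 102, 103, 101, 100, 101, 102, 101, 100, 100, 99, 96, 93, 91, 89, 95, 120, 157, 183, 190, 193, 192, 193, 192, 192, 192, 192, 192, 192, 186, 170]
```

Dock origin is about (525,192), yaw 1.3°, which matches the tool. I tilt 35° and go to the pre-insertion pose.

Request:
{"op": "drive_tool", "data": {
  "commands": "-0.02 0.004 -0.15 0.003 -0.13 0 20;-0.02 0.004 -0.15 0.003 -0.13 0 20;-0.02 0.004 -0.15 0.003 -0.13 0 20;-0.02 0.004 -0.15 0.003 -0.13 0 20;-0.02 0.004 -0.15 0.003 -0.13 0 20;-0.015 0.002 -0.15 0.003 -0.128 0 20;0 0 -0.15 0 0 0 20;0 0 -0.15 0 0 0 20;0 0 -0.15 0 0 0 20;0 0 0 0 0 0 20;0 0 0 0 0 0 20"
}}

```text
time_s: 8.48
eef_pos: [588.0, 193.0, 134.2]
ee_rot: [0.3, -0.011, 0.954, 0.003]
force: [0.1, -0.4, -1.6]
grip_width: 0.35
grip_force: 60.1
```

```bash
python3 - <<'E'
from h import *
s=sense(); M=q2R(s['ee_rot']); print(s['eef_pos'].round(1),M.round(3).tolist(),s['force'].round(1),s['joints'].round(2))
w=capture('wrist'); p=capture('side'); cv2.imwrite('pics/w3.png',np.hstack([cv2.resize(w['pixels'],(400,300)),cv2.resize(p['pixels'][230:370,150:337],(400,300),interpolation=3)]))
E
```

```text
[588.  193.  134.2] [[-0.819, -0.023, 0.573], [-0.02, 1.0, 0.013], [-0.573, -0.001, -0.82]] [ 0.1 -0.4 -1.6] [ 0.16  0.43  1.79 -0.25  0.33 -1.23]
```

View pics/w3.png

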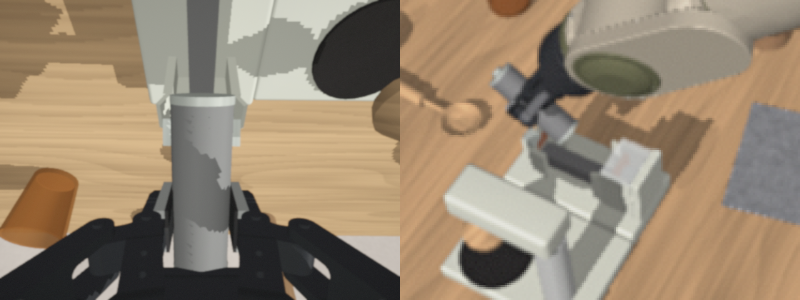

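The cell is in line with the rib, tilted, and clear of the lip. Sliding in along its axis until just short of the contact.

Request:
{"op": "drive_tool", "data": {
  "commands": "-0.1 -0.001 -0.07 0 0 0 20;-0.1 -0.001 -0.07 0 0 0 20;-0.1 -0.001 -0.07 0 0 0 20;-0.1 -0.001 -0.07 0 0 0 20;-0.05 -0.001 -0.035 0 0 0 20;-0.02 0 -0.014 0 0 0 20;0 0 0 0 0 0 20"
}}

```text
time_s: 9.17
eef_pos: [541.4, 192.9, 102.1]
ee_rot: [0.301, -0.012, 0.953, 0.003]
force: [0.3, -0.0, -1.9]
grip_width: 0.35
grip_force: 60.1
```

Request:
{"op": "drive_tool", "data": {
  "commands": "-0.03 0 0 0 0 0 20;0 0 0 0 0 0 20"
}}

```text
time_s: 9.33
eef_pos: [538.4, 192.9, 102.1]
ee_rot: [0.301, -0.012, 0.953, 0.003]
force: [-0.2, 0.1, -2.1]
grip_width: 0.351
grip_force: 60.1
```

Request:
{"op": "drive_tool", "data": {
  "commands": "-0.03 0 0 0 0 0 20;0 0 0 0 0 0 20"
}}

```text
time_s: 9.5
eef_pos: [535.7, 193.0, 102.1]
ee_rot: [0.302, -0.012, 0.953, 0.003]
force: [3.0, -0.9, -0.9]
grip_width: 0.352
grip_force: 60.0
```

Contact touched where predicted. Now I lower it to find the floor.

Request:
{"op": "drive_tool", "data": {
  "commands": "0 0 -0.03 0 0 0 20;0 0 0 0 0 0 20"
}}

```text
time_s: 9.67
eef_pos: [535.6, 193.0, 98.5]
ee_rot: [0.301, -0.012, 0.953, 0.003]
force: [3.2, 0.5, -0.9]
grip_width: 0.352
grip_force: 60.0
```

Request:
{"op": "drive_tool", "data": {
  "commands": "0 0 -0.02 0 0 0 20;0 0 0 0 0 0 20"
}}

```text
time_s: 9.83
eef_pos: [535.4, 192.9, 96.2]
ee_rot: [0.301, -0.012, 0.954, 0.003]
force: [3.7, 1.7, -1.5]
grip_width: 0.354
grip_force: 60.0
```

Request:
{"op": "drive_tool", "data": {
  "commands": "0 0 -0.015 0 0 0 20;0 0 0 0 0 0 20"
}}

```text
time_s: 10.0
eef_pos: [535.8, 193.0, 95.4]
ee_rot: [0.302, -0.012, 0.953, 0.003]
force: [4.4, 0.0, 2.8]
grip_width: 0.353
grip_force: 60.1
```

Floor found at z≈95.8. Now I swing down about the flat end's lower edge while pushing in.

Request:
{"op": "drive_tool", "data": {
  "commands": "-0.015 0 -0.012 -0.001 0.056 0 20;-0.015 0 -0.012 -0.001 0.056 0 20;-0.013 0 -0.019 -0.001 0.056 0 20;-0.013 0 -0.02 -0.001 0.056 0 20;0 0 0 0 0 0 20"
}}

```text
time_s: 10.42
eef_pos: [530.9, 193.0, 89.2]
ee_rot: [0.216, -0.012, 0.976, 0.003]
force: [6.2, 0.7, -1.5]
grip_width: 0.359
grip_force: 59.7
```

Request:
{"op": "drive_tool", "data": {
  "commands": "-0.017 0 -0.013 -0.001 0.034 0 20;-0.017 0 -0.013 -0.001 0.034 0 20;-0.021 0 -0.022 -0.001 0.044 0 20;0 0 0 0 0 0 20"
}}

```text
time_s: 10.75
eef_pos: [525.8, 193.0, 84.6]
ee_rot: [0.174, -0.012, 0.985, 0.003]
force: [10.0, 0.6, -0.8]
grip_width: 0.35
grip_force: 59.8
```

```bash
python3 - <<'E'
from h import *
s=sense(); M=q2R(s['ee_rot']); print(s['eef_pos'].round(1),M.round(3).tolist(),s['force'].round(1),s['wrist_torque'].round(2),s['joints'].round(2))
w=capture('wrist'); p=capture('side'); cv2.imwrite('pics/w4.png',np.hstack([cv2.resize(w['pixels'],(400,300)),cv2.resize(p['pixels'][260:365,170:310],(400,300),interpolation=3)]))
E
```

```text
[525.8 193.   84.6] [[-0.939, -0.024, 0.343], [-0.022, 1.0, 0.009], [-0.343, 0.001, -0.939]] [10.   0.6 -0.8] [ 0.2  -1.25 -0.01] [ 0.16  0.45  1.82 -0.09  0.52 -1.36]
```

View pics/w4.png

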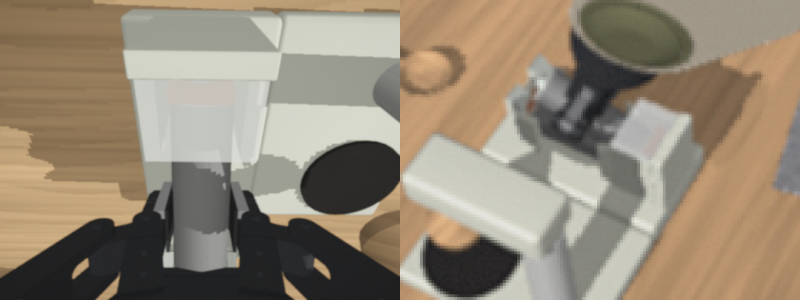

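The cell is under the roof with the spring pressed about 15 mm (10 N). I keep it pushed in and swing the stud end down.

Request:
{"op": "drive_tool", "data": {
  "commands": "-0.004 0 -0.021 -0.001 0.056 0 20;0 0 -0.022 -0.001 0.056 0 20;0 0 -0.024 -0.001 0.056 0 20;0 0 -0.024 -0.001 0.056 0 20;0 0 0 0 0 0 20"
}}

```text
time_s: 11.27
eef_pos: [526.0, 192.8, 75.2]
ee_rot: [0.087, -0.012, 0.996, 0.002]
force: [10.7, 0.7, -1.1]
grip_width: 0.352
grip_force: 59.9
```

Request:
{"op": "drive_tool", "data": {
  "commands": "0 0 -0.026 -0.001 0.056 0 20;0 0 -0.026 -0.001 0.056 0 20;-0.002 0 -0.026 -0.001 0.056 0 20;-0.002 0 -0.026 -0.001 0.056 0 20;0 0 0 0 0 0 20"
}}

```text
time_s: 11.68
eef_pos: [525.5, 192.9, 65.2]
ee_rot: [-0.001, -0.012, 1.0, 0.001]
force: [7.7, 0.1, 7.3]
grip_width: 0.357
grip_force: 60.9
```

```bash
python3 - <<'E'
from h import *
s=sense(); print(s['eef_pos'].round(1),s['force'].round(1),s['wrist_torque'].round(2))
p=capture('top'); q=capture('side'); cv2.imwrite('pics/w5.png',np.hstack([cv2.resize(p['pixels'][185:260,140:240],(400,300),interpolation=3),cv2.resize(q['pixels'][270:345,190:290],(400,300),interpolation=3)]))
E
```

```text
[525.5 192.9  65.2] [7.7 0.1 7.3] [-0.03 -1.24  0.01]
```

View pics/w5.png

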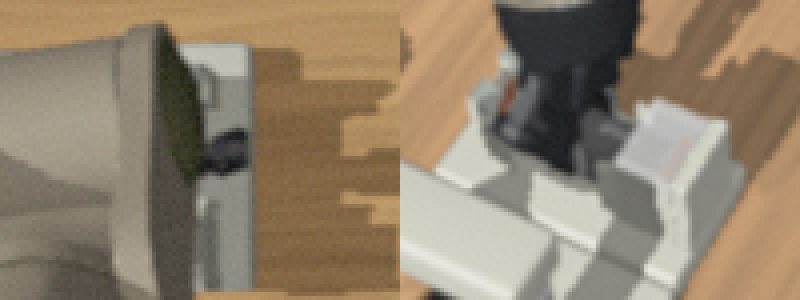

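The side view shows the cell level in the bay, with its stud end below the copper contact and lip. I'll ease it forward against the end contact.

Request:
{"op": "drive_tool", "data": {
  "commands": "0.02 0 0 0 0 0 20;0.02 0 0 0 0 0 20;0.02 0 0 0 0 0 20;0 0 0 0 0 0 20"
}}

```text
time_s: 12.12
eef_pos: [529.6, 193.0, 65.2]
ee_rot: [-0.002, -0.012, 1.0, 0.001]
force: [-0.3, -0.6, 10.8]
grip_width: 0.351
grip_force: 61.3
```

Request:
{"op": "drive_tool", "data": {
  "commands": "0.015 0 0 0 0 0 20;0.015 0 0 0 0 0 20;0 0 0 0 0 0 20"
}}

```text
time_s: 12.37
eef_pos: [532.1, 193.0, 65.2]
ee_rot: [-0.002, -0.012, 1.0, 0.001]
force: [-2.3, -0.7, 11.0]
grip_width: 0.352
grip_force: 61.4
```

Request:
{"op": "drive_tool", "data": {
  "commands": "0.015 0 0 0 0 0 20;0 0 0 0 0 0 20"
}}

```text
time_s: 12.53
eef_pos: [533.4, 193.0, 65.2]
ee_rot: [-0.003, -0.012, 1.0, 0.001]
force: [-2.7, -0.2, 11.9]
grip_width: 0.356
grip_force: 61.5
```

Request:
{"op": "drive_tool", "data": {
  "commands": "0 0 0.01 0 0 0 20;0 0 0 0 0 0 20"
}}

```text
time_s: 12.7
eef_pos: [534.2, 193.0, 65.4]
ee_rot: [-0.002, -0.012, 1.0, 0.001]
force: [5.8, 1.2, -2.2]
grip_width: 0.358
grip_force: 60.1
```

```bash
python3 - <<'E'
from h import *
s=sense(); print(s['eef_pos'].round(1),s['force'].round(1),s['wrist_torque'].round(2))
p=capture('wrist'); q=capture('side'); cv2.imwrite('pics/w6.png',np.hstack([cv2.resize(p['pixels'],(400,300)),cv2.resize(q['pixels'][275:335,195:275],(400,300),interpolation=3)]))
E
```

```text
[534.2 193.   65.4] [ 5.8  1.2 -2.2] [ 0.15 -0.96 -0.05]
```

View pics/w6.png

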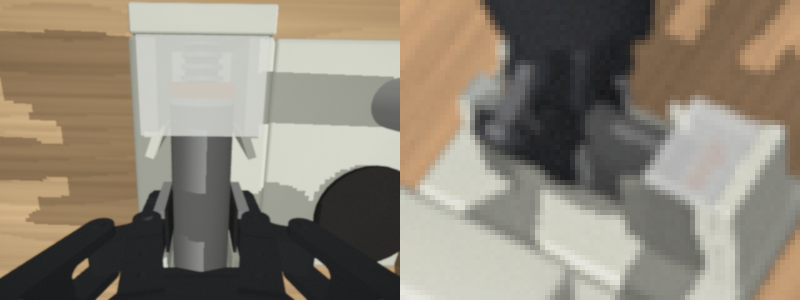

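Lifting slightly removed the floor friction, and the force is now 5.8 N from the spring, so it is nearly home. The roof is translucent and the cell runs straight under it. A little further forward.

Request:
{"op": "drive_tool", "data": {
  "commands": "0.01 0 0 0 0 0 20;0.01 0 0 0 0 0 20;0 0 0 0 0 0 20"
}}

```text
time_s: 13.05
eef_pos: [536.1, 193.0, 65.3]
ee_rot: [-0.002, -0.012, 1.0, 0.001]
force: [5.2, 0.7, 0.2]
grip_width: 0.358
grip_force: 60.2
```

Request:
{"op": "drive_tool", "data": {
  "commands": "0.01 0 0 0 0 0 20;0.005 0 0 0 0 0 20;0 0 0 0 0 0 20"
}}

```text
time_s: 13.3
eef_pos: [536.3, 193.0, 65.3]
ee_rot: [-0.004, -0.012, 1.0, 0.001]
force: [-2.2, -0.5, 5.2]
grip_width: 0.355
grip_force: 60.8
```

The stud is on the end wall at the expected x, with the cell level on the floor. Releasing and backing off straight up.

Request:
{"op": "drive_tool", "data": {
  "commands": "0 0 0 0 0 0 80;0 0 0 0 0 0 80;0 0 0 0 0 0 80;0 0 0 0 0 0 80;0 0 0 0 0 0 80;0 0 0 0 0 0 80;0 0 0.1 0 0 0 80;0 0 0.2 0 0 0 80;0 0 0.3 0 0 0 80;0 0 0.3 0 0 0 80;0 0 0.3 0 0 0 80;0 0 0.3 0 0 0 80;0.3 0 0.1 0 0 0 80;0.3 0 0 0 0 0 80;0 0 0 0 0 0 80;0 0 0 0 0 0 80"
}}

```text
time_s: 14.63
eef_pos: [597.7, 192.7, 225.2]
ee_rot: [-0.003, -0.012, 1.0, 0.001]
force: [-0.1, 0.3, 0.7]
grip_width: 0.801
grip_force: 0.0
```

```bash
python3 - <<'E'
from h import *
s=sense(); print(s['eef_pos'].round(1),s['force'].round(1),s['time_s'])
p=capture('wrist'); q=capture('side'); cv2.imwrite('pics/w7.png',np.hstack([cv2.resize(p['pixels'],(400,300)),cv2.resize(q['pixels'][270:345,185:285],(400,300),interpolation=3)]))
E
```

```text
[597.7 192.7 225.2] [-0.1  0.3  0.7] 14.6333
```

View pics/w7.png

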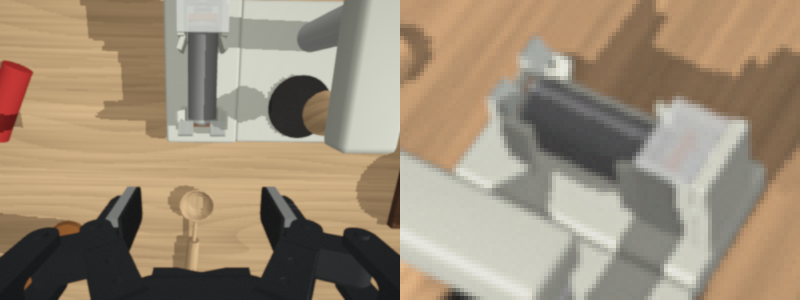

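The wrist view shows the cell level on the rib, from the roof at (203,30) to under the lip prongs at (200,125), and the robot clear of it. Handing in.

```bash
python3 -c "
from rig import *
print(finish_job())"
```

```text
the job is handed in; nothing more can be done
None
```

The long cell is loaded in the whisk stand's bay, level under the steel lip with its stud against the end contact; it stayed put after I let go and backed the arm away, and I've handed the job in (about 15 s on the clock).

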